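# Index the shoe-last turntable to its next hole

### The job

The last-holder on the bench is locked by its spring plunger, the round black knob on the turntable's arm. Press the plunger in with the fingertips and swing the arm round to the next hole, anticlockwise as seen from above, then let the plunger spring fully up so that it locks there, and take the hand away. Leave the shoe seated on its jack, and do not disturb the tools and containers around.

Things in the scene. Friction and masses are not known exactly. Their poses are not given: they have to be found in the camera images.
- stand: fixed iron base, bolted to the bench: a drum 340 mm across, 62 mm high (foot 356 mm, four bolt lugs 20 mm high out to 223 mm from the axis). Origin: on the vertical turning axis at bench level; its -x points to the plunger's first hole. On top an aluminium index plate: seven 14.5 mm holes on a 145 mm radius, 45 degrees apart, joined by a curved slot 8 mm wide
- axis (a point): the point on the turning axis at the top of the index plate (62 mm above the bench)
- next_hole (a point): centre of the next hole anticlockwise (seen from above), at the top of the index plate, where the plunger has to end: 145 mm from the axis, 45 degrees on from the first hole
- knob (a point): centre of the dished top of the plunger's round black knob, the face to press; moves with it. 121 mm above the bench when up, 106 mm at the stop, 145 mm from the turning axis, at the end of the turntable's arm. The knob is 56 mm across, with a rim 4 mm high and 5 mm thick round a flat 46 mm dish. The grey arm below it is 44 mm wide, its top 82 mm above the bench
- plunger (a joint): how far the plunger is pressed down, m: 0 fully up, 0.015 at its firm stop; spring 8 N at the top, 12.5 N at the stop. Up, its pin locks the turntable; from 0.010 the turntable is free, the pin's thin neck passing along the slot. Let go between holes, its rounded nose rubs under the plate (about 0.010) and springs up into a hole once within about 4 mm of it
- turntable (a joint): angle of the turntable about the vertical axis, rad, positive anticlockwise from above: 0 at the start, 0.785 at the next hole; holes every 0.785, end stops at +-2.37. Friction of about 0.25 N m; it stays where it is left. The pin has about 0.009 rad of play in a hole
- shoe: a leather shoe on its last, sole up, 273 mm long, 92 mm wide, 105 mm high, 0.75 kg, loose on the jack, socket over the jack's 38 mm pin, toe in a forked rest. Origin: at the socket's mouth on the turning axis, 165 mm above the bench; x towards the toe (183 mm ahead, heel 90 mm behind), z up to the sole. The toe points 90 degrees clockwise (from above) of the arm with the knob
- jack_seat (a point): the flat top of the turntable's jack on the turning axis, on which the shoe's origin sits
- hammer: loose shoemaker's hammer lying flat, 222 mm long along its x, head near +x 100 mm long across it, 26 mm high; origin under its middle at bench level
- pincers: loose lasting pincers lying flat with red handles, 190 mm long along x, 65 mm wide, 20 mm high; origin under their middle
- tack_tin: loose open aluminium tin of tacks, 72 mm across, 26 mm high; origin at the centre of its underside
- cement_jar: loose brown glass jar with a black cap, 64 mm across, 85 mm high; origin at the centre of its underside

How it is judged:
By the outcome, as a careful person would: the job done as asked, in the order asked, and still so for the second after the job is handed in, with the robot touching nothing.
It also fails if it takes over 48 s, if anything falls off the work surface, if the arm or the gripper's body presses on something with over 40 N, if the wrist force passes 120 N, or if a joint passes its speed limit or range.

### The arm

A 6-joint arm with a two-finger parallel gripper is mounted at the origin on the work surface. World frame = base frame: x ahead of the robot, y to its left, z up, the work surface at z = 0. Lengths are in m, angles in rad, forces in N, time in s.
With the tool pointing down it reaches from about 0.375 to 0.925 m from the base axis. Payload 5.7 kg.
Tool frame: the origin (TCP) lies midway between the tips of the shut fingers; the grasp point (between the pads) lies 19 mm behind it; z points along the fingers, y is the line along which they close (so a half turn about z gives the same grasp; the last joint's range is limited). The gripper opens to 85 mm and grips with 20 to 120 N. Pads are 22 mm wide; open, the fingers measure 114 mm over their backs; the gripper's body (76 mm by 85 mm) begins 54 mm behind the grasp point. The pads swing forward as they close: fully open they stand 13 mm farther back than shut.
Start: joints at [-1.301, 0.359, 1.51, -0, 1.272, -0.115], TCP at [0.225, -0.556, 0.231] pointing down, gripper open.
Joint ranges: [-2.97, 2.97], [-1.01, 2.36], [0.21, 2.38], [-0.96, 4.11], [0.2, 2.71], [-2.98, 2.98]. Speed limits (rad/s): [2.39, 2.39, 3.14, 3.14, 3.14, 3.14].

### API

Orientations are given as a unit quaternion [x, y, z, w].
In Python, from rig import read_state, snapshot, close_job gives the robot as it stands.
- The arm moves only by the shell command python3 -m crank 'ROWS' [OPENING]. ROWS is JSON, a list of rows, each an object of numbers: "dx", "dy", "dz": the shift along the tool's x, y, z in mm; "twist": the turn about the tool's z in rad. A call has 1 to 20 rows; each row shifts and turns the commanded pose from where the row before left it, along the tool's axes as they then stand; what a row does not reach is not made up. A row lasts 1/8 s, in which the tool goes at most 62.5 mm and 10.7 degrees, less where a joint would pass 70% of its speed; a pose out of reach is approached as far as the arm can. A call is refused whole if a number of a shift passes 62.5 or a number of a turn 0.188, either way. A call with a gripper value outside its range is refused whole. OPENING is the closure, from 0 (fully open) to 1 (shut), set as the call begins (- or left out, the last holds). The fingers move at their own pace and stop on an object; the grip force is fixed at half the most. Time passes only in rows, so rows that do not move let the fingers close. It gives the time, the measured TCP pose, the force, the opening and the grip force at its end, in the units of the state.
- read_state(): the state, without advancing time (a new reading comes with each control period).
- snapshot(name): name is "scene" or "top"; returns a dict with "image" (420x560x3 uint8, red, green, blue), "range_z" (420x560 float32, m along the optical axis (not along the pixel's ray), 0 where there is no reading), "fx", "fy", "cx", "cy" (pixels), "view" (4x4, takes a point from world to camera coordinates). Camera axes: x right, y down, z forward; pixel columns grow to the right and rows downward; lengths in m; the calibration is good to about 2 mm. A picture is of the moment at which its call begins.
- close_job(): hands the job in; it is judged then, once.
The state is a dict: "time": time; "joints": joint angles; "qvel": joint speeds; "joint_efforts": joint torques, N m; "position": TCP position; "tcp_rot": TCP orientation; "contact_force": force on the tool from outside, world axes, zero at the start; "torque": the same for the moment, N m; "width": opening from 0.0 (shut) to 1.0 (fully open); "gripper_force": force on a finger pad.
Only numpy, scipy, OpenCV 4.12 (cv2) and the standard library are available. Lean on these libraries where they do the work, as an engineer would, in place of code of your own. Each camera call takes 0.05 s, during which the arm holds its last target. There are 200 camera calls.

## Working session

There is one attempt and no reset: what is moved stays moved. The work goes in short steps, Python scripts to look and compute and a shell command to move; the robot and the scene stay as the last step left them, time stands still between calls to the robot, and variables do not carry over. Pictures are saved under pics/ and viewed, at most 10 in all, crops included, and the job is handed in when it is done.

```bash
mkdir -p pics; python3 - <<'E'
from rig import *
import cv2,numpy as np
for n in("scene","top"):
    s=snapshot(n);cv2.imwrite(f"pics/{n}0.png",s["image"][:,:,::-1]);np.savez(f"{n}0.npz",**s)
    print(n,s["fx"],s["cx"],s["cy"],np.round(s["view"],3).tolist())
st=read_state();print(st)
E
```

```text
scene 453.8728654406057 279.73408147083944 206.0534361785563 [[-0.984, -0.178, 0.001, 0.5], [-0.155, 0.853, -0.499, 0.132], [0.088, -0.491, -0.867, 1.183], [0.0, 0.0, 0.0, 1.0]]
top 456.6087713584692 279.7532749617152 209.7322199713649 [[0.013, -1.0, 0.022, -0.016], [-0.998, -0.015, -0.067, 0.521], [0.067, -0.021, -0.998, 1.288], [0.0, 0.0, 0.0, 1.0]]
{'time': 0.1, 'joints': array([-1.30110786e+00,  3.59430949e-01,  1.51135264e+00, -1.63294266e-05,
        1.27248184e+00, -1.15080695e-01]), 'qvel': array([-0.00083575, -0.00050267, -0.00332324, -0.00201156,  0.00076533,
       -0.00038595]), 'joint_efforts': array([ 4.09451911e-05, -5.28651559e+01, -2.79348958e+01, -1.84311721e-04,
        5.10716258e-03, -4.28504208e-06]), 'position': array([ 0.22503849, -0.55552827,  0.23052802]), 'tcp_rot': array([ 9.81550291e-01,  1.91202320e-01, -7.23701719e-05, -8.33283915e-04]), 'contact_force': array([ 0.09730965, -0.6642577 ,  0.17201309]), 'torque': array([-0.01843348,  0.04238551, -0.01538837]), 'gripper_force': 0.0, 'width': 0.9938955472878034}
```

View pics/top0.png

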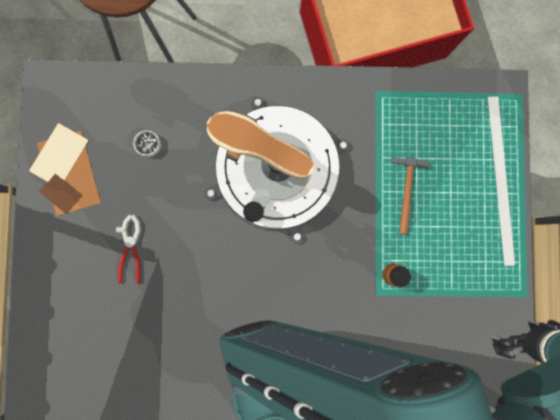

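View pics/scene0.png

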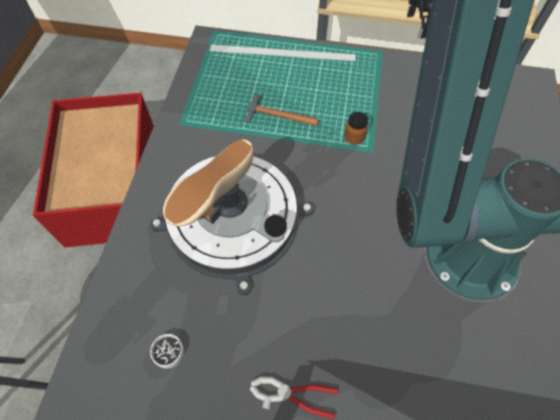

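The top view shows the knob at about (254,211), the plate centred near (278,167) and the shoe's toe at upper left. The scene view shows the knob at (275,226). The space around the knob is clear.

```bash
cat > h.py <<'E'
import numpy as np,cv2
def world(s):
    z=s["range_z"];v,u=np.mgrid[:420,:560]
    p=np.stack([(u-s["cx"])/s["fx"]*z,(v-s["cy"])/s["fy"]*z,z],-1)
    V=s["view"];return (p-V[:3,3])@V[:3,:3]
def knob(s,near=None):
    P=world(s);im=s["image"].astype(int)
    m=(P[...,2]>.095)&(P[...,2]<.13)&(im.max(-1)<60)&(s["range_z"]>0)
    if near is not None: m&=np.linalg.norm(P[...,:2]-near,axis=-1)<.06
    n,l,st,c=cv2.connectedComponentsWithStats(m.astype(np.uint8))
    for i in range(1,n):
        if st[i,4]>40:
            q=P[l==i];print("knob?",c[i],st[i,4],q.mean(0).round(4),q.min(0).round(3),q.max(0).round(3))
def plate(s):
    P=world(s);im=s["image"].astype(int)
    m=(abs(P[...,2]-.062)<.006)&(s["range_z"]>0)&(P[...,0]>.3)
    n,l,st,c=cv2.connectedComponentsWithStats(m.astype(np.uint8))
    q=P[m];h=cv2.convexHull(q[:,:2].astype(np.float32))
    print("n",m.sum(),"circle",cv2.minEnclosingCircle(q[:,:2].astype(np.float32)),"z",np.median(q[:,2]))
    e=cv2.fitEllipse(h);print(e)
E
python3 - <<'E'
from h import *
for n in("scene","top"):
    s=dict(np.load(n+"0.npz"));print(n);knob(s);plate(s)
E
```

```text
scene
knob? [232.47857143 201.25714286] 140 [0.6271 0.0099 0.1109] [ 0.608 -0.031  0.095] [0.654 0.032 0.13 ]
knob? [275.21385542 225.47590361] 332 [0.5082 0.0634 0.1216] [0.484 0.039 0.115] [0.533 0.091 0.129]
n 4607 circle ((0.5341355800628662, -0.10513298213481903), 0.31838399171829224) z 0.06136451750019481
((0.550104558467865, -0.11114691942930222), (0.3878004252910614, 0.6426745653152466), 141.0538330078125)
top
knob? [253.04280156 211.57976654] 257 [0.5086 0.0635 0.1204] [0.486 0.04  0.115] [0.531 0.085 0.128]
n 5586 circle ((0.5491479635238647, -0.11642266064882278), 0.31275075674057007) z 0.06095455886387628
((0.5507546663284302, -0.09377425909042358), (0.37115105986595154, 0.6459120512008667), 136.9415283203125)
```

```bash
python3 - <<'E'
from h import *
from scipy.optimize import least_squares
K=np.array([.5084,.0635])
for n in("scene","top"):
    s=dict(np.load(n+"0.npz"));P=world(s)
    m=(abs(P[...,2]-.062)<.006)&(np.linalg.norm(P[...,:2]-[.63,.01],axis=-1)<.21)
    q=P[m][:,:2].astype(np.float32);(c,r)=cv2.minEnclosingCircle(q)
    d=np.array([c[0],c[1]])-K
    h=cv2.convexHull(q)[:,0]
    f=least_squares(lambda p:np.hypot(*(h-p[:2]).T)-p[2],[.63,.01,.17],loss="soft_l1",f_scale=.002).x
    print(n,c,r,f,np.hypot(*d),np.hypot(*(f[:2]-K)))
E
```

```text
scene (0.6396716833114624, -0.0007959005888551474) 0.17203538119792938 [ 0.63976181 -0.00069457  0.17049688] 0.14617187715821683 0.14620830793177628
top (0.6410118341445923, 0.0009783105924725533) 0.1706845611333847 [0.64055653 0.00125365 0.16972559] 0.14661125537135336 0.14608201860680575
```

```bash
python3 -m crank '[{"dx":35,"dy":-33},{"dx":35,"dy":-33},{"dx":35,"dy":-33},{"dx":35,"dy":-33},{"dx":35,"dy":-33},{"dx":35,"dy":-33},{"dx":35,"dy":-33},{"dx":35,"dy":-33},{"dx":35,"dy":-33},{"dx":35,"dy":-33},{"dx":35,"dy":-33},{"dx":35,"dy":-33},{"dx":35,"dy":-33},{"dx":35,"dy":-33},{"twist":-0.184},{"twist":-0.184},{"twist":-0.184},{"twist":-0.184},{},{}]' 1; cat > where.py <<'E'
from h import *
from rig import *
from scipy.spatial.transform import Rotation as R
import sys
st=read_state();M=R.from_quat(st["tcp_rot"]).as_matrix()
t=np.array(eval(sys.argv[1]))
print(st["time"],st["position"],"yawx",np.degrees(np.arctan2(M[1,0],M[0,0])),"tilt",M[2],"move tool mm",(M.T@(t-st["position"])*1000).round(1),"F",st["contact_force"].round(2))
E
python3 where.py '[.5085,.0635,.130]'
```

```text
0.1 [ 0.22503849 -0.55552827  0.23052802] yawx 22.045916453473986 tilt [ 1.76581709e-04 -1.66349483e-03 -9.99998601e-01] move tool mm [ 495.1 -467.2  101.4] F [ 0.1  -0.66  0.17]schema error: expected keys dx, dy, dz, twist
```

All four keys are needed in each row.

```bash
python3 -m crank '[{"dx":35,"dy":-33,"dz":0,"twist":0},{"dx":35,"dy":-33,"dz":0,"twist":0},{"dx":35,"dy":-33,"dz":0,"twist":0},{"dx":35,"dy":-33,"dz":0,"twist":0},{"dx":35,"dy":-33,"dz":0,"twist":0},{"dx":35,"dy":-33,"dz":0,"twist":0},{"dx":35,"dy":-33,"dz":0,"twist":0},{"dx":35,"dy":-33,"dz":0,"twist":0},{"dx":35,"dy":-33,"dz":0,"twist":0},{"dx":35,"dy":-33,"dz":0,"twist":0},{"dx":35,"dy":-33,"dz":0,"twist":0},{"dx":35,"dy":-33,"dz":0,"twist":0},{"dx":35,"dy":-33,"dz":0,"twist":0},{"dx":35,"dy":-33,"dz":0,"twist":0},{"dx":0,"dy":0,"dz":0,"twist":-0.184},{"dx":0,"dy":0,"dz":0,"twist":-0.184},{"dx":0,"dy":0,"dz":0,"twist":-0.184},{"dx":0,"dy":0,"dz":0,"twist":-0.184},{"dx":0,"dy":0,"dz":0,"twist":0}]' 1; python3 where.py '[.5085,.0635,.130]'
```

```text
time: 2.48
position: [0.5057, 0.0561, 0.231]
tcp_rot: [0.847, 0.531, -0.0, -0.0]
contact_force: [-0.3, -0.5, -0.2]
width: -0.003
gripper_force: 0.0
2.475 [0.50565613 0.0560882  0.23101379] yawx 64.12478208264092 tilt [-2.24089172e-04 -7.28472562e-04 -9.99999710e-01] move tool mm [  7.9  -0.6 101. ] F [-0.28 -0.52 -0.24]
```

Move above the knob and take a close look.

```bash
python3 -m crank '[{"dx":8,"dy":-0.5,"dz":20,"twist":0},{"dx":0,"dy":0,"dz":30,"twist":0},{"dx":0,"dy":0,"dz":30,"twist":0},{"dx":0,"dy":0,"dz":13,"twist":0},{"dx":0,"dy":0,"dz":0,"twist":0},{"dx":0,"dy":0,"dz":0,"twist":0}]' 1; python3 - <<'E'
from h import *
from rig import *
s=snapshot("scene");t=snapshot("top")
a=s["image"][150:290,180:380,::-1];b=t["image"][120:260,170:370,::-1]
cv2.imwrite("pics/c1.png",np.hstack([cv2.resize(x,(400,280),interpolation=2) for x in(a,b)]))
knob(s,[.5085,.0635]);knob(t,[.5085,.0635])
E
python3 where.py '[.5085,.0635,.106]'
```

```text
time: 3.22
position: [0.5099, 0.0635, 0.1393]
tcp_rot: [0.847, 0.531, 0.001, 0.0]
contact_force: [0.6, 0.1, -0.2]
width: -0.002
gripper_force: 0.0
knob? [275.15816327 228.72959184] 196 [0.5068 0.072  0.1215] [0.484 0.052 0.115] [0.532 0.091 0.129]
3.325 [0.50995683 0.06346926 0.13943507] yawx 64.18620557184416 tilt [ 0.00104041  0.0019298  -0.9999976 ] move tool mm [-0.6 -1.4 33.4] F [ 1.    0.53 -0.02]
```

View pics/c1.png

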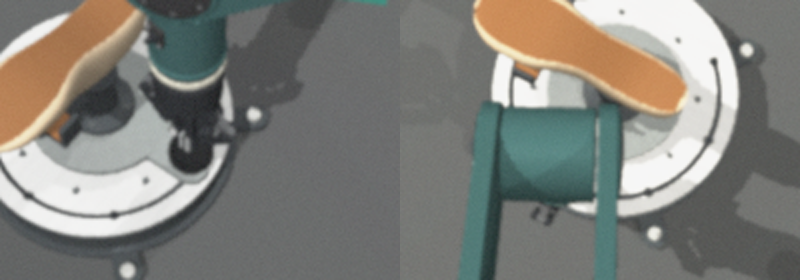

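The gripper tips hang right above the knob (left crop, about (190,155)). Next I press down, aiming for about 13 mm of plunger travel.

```bash
python3 -m crank '[{"dx":0,"dy":-1.5,"dz":6,"twist":0},{"dx":0,"dy":0,"dz":6,"twist":0},{"dx":0,"dy":0,"dz":4,"twist":0},{"dx":0,"dy":0,"dz":4,"twist":0},{"dx":0,"dy":0,"dz":4,"twist":0},{"dx":0,"dy":0,"dz":4,"twist":0},{"dx":0,"dy":0,"dz":3,"twist":0},{"dx":0,"dy":0,"dz":0,"twist":0},{"dx":0,"dy":0,"dz":0,"twist":0}]' 1; python3 where.py '[.5085,.0635,.106]'
```

```text
time: 4.45
position: [0.5074, 0.0642, 0.1079]
tcp_rot: [0.847, 0.532, -0.0, -0.0]
contact_force: [-3.5, 0.1, 9.7]
width: 0.001
gripper_force: 4.9
4.45 [0.50742228 0.06415348 0.10785727] yawx 64.21685913199832 tilt [-6.87879718e-05 -3.53078566e-04 -9.99999935e-01] move tool mm [-0.1  1.3  1.9] F [-3.53  0.14  9.67]
```

```bash
python3 -m crank '[{"dx":0,"dy":0,"dz":1,"twist":0},{"dx":-7.6,"dy":0.2,"dz":0,"twist":-0.0524},{"dx":-7.6,"dy":0.2,"dz":0,"twist":-0.0524},{"dx":-7.6,"dy":0.2,"dz":0,"twist":-0.0524},{"dx":-7.6,"dy":0.2,"dz":0,"twist":-0.0524},{"dx":0,"dy":0,"dz":0,"twist":0}]' 1; python3 - <<'E'
from h import *
from rig import *
s=snapshot("scene")
a=s["image"][150:290,180:380,::-1]
cv2.imwrite("pics/c2.png",cv2.resize(a,(400,280),interpolation=2))
a=np.radians(154.2+12);print(.64+.145*np.cos(a),.145*np.sin(a));knob(s)
E
python3 where.py '[.503,-.0477,.107]'
```

```text
time: 5.2
position: [0.4969, 0.0352, 0.1069]
tcp_rot: [0.787, 0.617, -0.0, -0.0]
contact_force: [-4.3, -0.9, 10.8]
width: 0.001
gripper_force: 5.4
0.4991855294131028 0.034587351348894256
knob? [232.42424242 201.53535354] 99 [0.6263 0.0127 0.1144] [ 0.616 -0.024  0.097] [0.647 0.025 0.129]
knob? [280.79220779 222.25324675] 154 [0.4978 0.0457 0.1087] [0.474 0.022 0.101] [0.522 0.062 0.13 ]
5.25 [0.49686351 0.03526258 0.10691038] yawx 76.22204911978172 tilt [-3.35923474e-04 -6.50133508e-04 -9.99999732e-01] move tool mm [-79.1  25.7  -0.1] F [-3.61 -1.23 10.71]
```

View pics/c2.png

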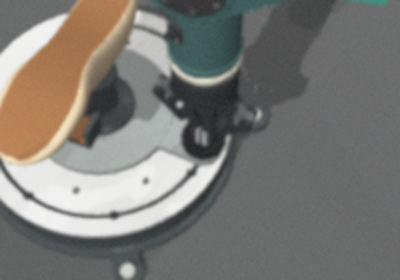

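The knob, now near (203,140) in the crop, and the arm and shoe have turned with the hand. I continue the swing.

```bash
python3 -m crank '[{"dx":-7.6,"dy":0.3,"dz":0,"twist":-0.0524},{"dx":-7.6,"dy":0.3,"dz":0,"twist":-0.0524},{"dx":-7.6,"dy":0.3,"dz":0,"twist":-0.0524},{"dx":-7.6,"dy":0.3,"dz":0,"twist":-0.0524},{"dx":-7.6,"dy":0.3,"dz":0,"twist":-0.0524},{"dx":-7.6,"dy":0.3,"dz":0,"twist":-0.0524},{"dx":-7.6,"dy":0.3,"dz":0,"twist":-0.0524},{"dx":-7.6,"dy":0.3,"dz":0,"twist":-0.0524},{"dx":-7.6,"dy":0.3,"dz":0,"twist":-0.0524},{"dx":-7.6,"dy":0.3,"dz":0,"twist":-0.0524},{"dx":0,"dy":0,"dz":0,"twist":0}]' 1; python3 where.py '[.503,-.0477,.107]'
python3 - <<'E'
from h import *
from rig import *
s=snapshot("scene")
a=s["image"][150:290,180:380,::-1]
cv2.imwrite("pics/c3.png",cv2.resize(a,(600,420),interpolation=2))
knob(s)
E
```

```text
time: 6.62
position: [0.4983, -0.0404, 0.1065]
tcp_rot: [0.6, 0.8, -0.001, -0.001]
contact_force: [-6.2, -4.4, 9.8]
width: 0.004
gripper_force: 5.2
6.625 [ 0.49832514 -0.04041229  0.10648788] yawx 106.29665865246191 tilt [ 1.10208360e-04 -3.32843721e-03 -9.99994455e-01] move tool mm [-8.3  2.4 -0.5] F [-6.17 -4.42  9.84]
knob? [286.12834225 195.7486631 ] 187 [ 0.4979 -0.0318  0.108 ] [ 0.473 -0.059  0.101] [ 0.524 -0.013  0.13 ]
```

View pics/c3.png

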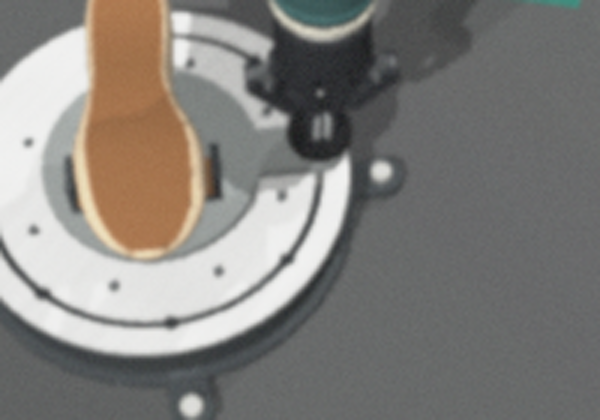

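```bash
python3 -m crank '[{"dx":-4,"dy":-0.5,"dz":0,"twist":-0.028},{"dx":-4,"dy":-0.2,"dz":0,"twist":-0.028},{"dx":0,"dy":0,"dz":0,"twist":0},{"dx":0,"dy":0,"dz":0,"twist":0}]' 1; python3 where.py '[.503,-.0477,.107]'
```

```text
time: 7.18
position: [0.5007, -0.0479, 0.1067]
tcp_rot: [0.577, 0.817, -0.001, -0.001]
contact_force: [-4.3, -2.6, 10.4]
width: 0.003
gripper_force: 5.1
7.175 [ 0.5006688  -0.0479449   0.10672181] yawx 109.48386476646532 tilt [-1.25320714e-04 -1.96874553e-03 -9.99998054e-01] move tool mm [-0.5  2.3 -0.3] F [-4.33 -2.56 10.42]
```

```bash
python3 -m crank '[{"dx":0,"dy":0,"dz":-3,"twist":0},{"dx":0,"dy":0,"dz":-3,"twist":0},{"dx":0,"dy":0,"dz":-2,"twist":0},{"dx":0,"dy":0,"dz":0,"twist":0},{"dx":0,"dy":0,"dz":0,"twist":0}]' 1; python3 where.py '[.503,-.0477,.107]'
```

```text
time: 7.8
position: [0.5007, -0.0479, 0.1146]
tcp_rot: [0.577, 0.817, -0.001, -0.0]
contact_force: [-3.8, -2.1, 8.6]
width: -0.005
gripper_force: 4.2
7.8 [ 0.5006668  -0.04793274  0.11462771] yawx 109.48601492809547 tilt [-1.76090137e-04 -1.95586006e-03 -9.99998072e-01] move tool mm [-0.6  2.3  7.6] F [-3.8  -2.13  8.6 ]
```

The knob still pushes with 8.6 N at 114.6 mm, so the pin is rising into the hole. Now I lift clear and look.

```bash
python3 -m crank '[{"dx":0,"dy":0,"dz":-3,"twist":0},{"dx":0,"dy":0,"dz":-4,"twist":0},{"dx":0,"dy":0,"dz":-8,"twist":0},{"dx":0,"dy":0,"dz":-30,"twist":0},{"dx":0,"dy":0,"dz":-40,"twist":0},{"dx":0,"dy":-40,"dz":-40,"twist":0},{"dx":-40,"dy":-30,"dz":0,"twist":0},{"dx":-50,"dy":0,"dz":0,"twist":0},{"dx":-50,"dy":0,"dz":0,"twist":0},{"dx":-50,"dy":0,"dz":0,"twist":0},{"dx":0,"dy":0,"dz":0,"twist":0},{"dx":0,"dy":0,"dz":0,"twist":0}]' 1
python3 - <<'E'
from h import *
from rig import *
s=snapshot("scene");t=snapshot("top")
cv2.imwrite("pics/f.png",np.hstack([cv2.resize(x["image"][60:400,100:480,::-1],(400,358)) for x in (s,t)]))
knob(s);knob(t)
E
```

```text
time: 9.3
position: [0.4985, -0.2493, 0.2389]
tcp_rot: [0.578, 0.816, 0.0, -0.001]
contact_force: [0.3, -0.3, -0.7]
width: -0.003
gripper_force: 0.0
knob? [286.13166144 187.73981191] 319 [ 0.5007 -0.047   0.1215] [ 0.475 -0.074  0.115] [ 0.526 -0.018  0.129]
knob? [294.91774892 214.50649351] 231 [ 0.5025 -0.0468  0.1201] [ 0.477 -0.068  0.113] [ 0.525 -0.023  0.128]
knob? [273.80952381 379.76190476] 42 [0.0738 0.0026 0.111 ] [ 0.072 -0.016  0.095] [0.077 0.023 0.13 ]
```

View pics/f.png

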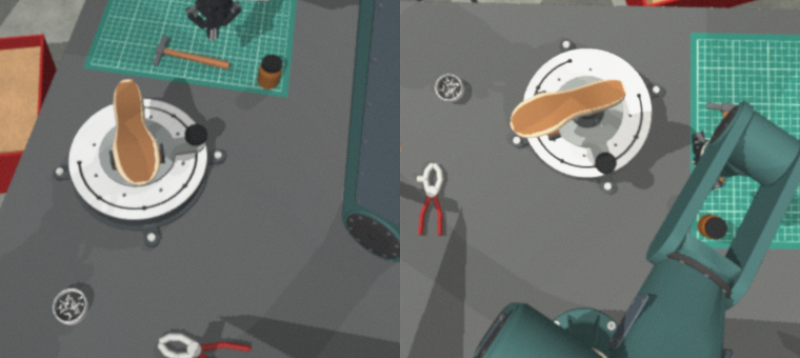

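The knob is back at full height, 121 mm as at the start, and sits at the next hole (left crop (196,135), right crop (605,162)). The shoe turned with the arm and is still seated. The tools stand where they were, and the hand is clear.

```bash
python3 -c "from rig import *;print(close_job())"
```

```text
the job is handed in; nothing more can be done
None
```

The last-holder's arm is turned to the next hole anticlockwise with its plunger fully up. The shoe is still on its jack, the tools and containers are where they were, the hand is clear and the job is handed in.

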